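Strip the tube spinner: left-hand hand nut off, then the rotor

TASK

Take the rotor off the bench tube spinner for cleaning: unscrew the steel hand nut that holds it - the thread is left-handed, so it loosens clockwise seen from above and the usual way only tightens it; a little over a quarter turn frees it to lift off - and stand the nut upright on the floor of the shallow steel tray. Then lift the rotor off the spindle and stand it upright on the tray floor too, beside the nut, with everything else on the bench left where it is.

Things in the scene. Friction and masses are not known exactly. Their poses are not given: they have to be found in the camera images.
- spinner: Tube spinner, fixed: white motor housing 130 (x) x 150 (y) x 50 mm high, dial and switch on its front (-x). Origin: centre of its underside. A fixed vertical spindle stands on its axis: flange (the rotor's seat) at z = 54 mm, a locating boss of radius 15 mm up to z = 67 mm, then a stud of radius 9 mm up to z = 128 mm.
- stud_top (a point): Top end of the stud, on the axis, 128 mm above the worktop. At z = 105 to 121 mm the stud has two left-hand thread ridges, one each side, outer radius 14 mm, 20 mm lead. The spindle does not turn.
- bar_nut: Loose steel hand nut, 0.15 to 0.31 kg: closed round cap, 48 mm diameter, 34 mm high, flat grip bar across its top. Origin: centre of its underside, z up, x along the bar. Starts on the rotor's hub, underside 104 mm above the worktop. Two lugs inside hook under the stud's ridges like a jar lid's. It turns lightly and need not rise while turned; raise it 30 mm to clear the stud.
- nut_bar (a point): Middle of the grip bar, 47 mm above the nut's underside. Bar 56 mm long (nut's x), 12 mm thick (nut's y), 34 to 60 mm above the underside. It starts 0 to 20 deg clockwise (from above) of the spinner's x axis; tight is 0 to 8 deg anticlockwise, a hard stop. The nut lifts straight off at 80 to 118 deg clockwise (100 is best), is blocked before that, and meets a stop at 123.
- rotor: Loose aluminium rotor, 0.35 to 0.7 kg: disc of 96 mm diameter, 18 mm high, eight tube pockets round a plain hub of 48 mm diameter that rises to 50 mm; through bore 33 mm. Origin: centre of its underside, z up. Starts on the spinner's flange, underside 54 mm above the worktop. Raise it 80 mm to clear the stud.
- tray: Shallow open steel tray, fixed to the worktop: 150 (x) x 240 (y) x 22 mm high, walls and floor 4 mm. Origin at the centre of its underside; room for the rotor and the nut side by side along its y. It stands left or right of the spinner. (A tall computer tower, 0.4 m high with books on it, fixed, stands to the right of the work: y below -0.32 m, x above 0.47 m; keep the arm clear of it.)
- tray_in (a point): Centre of the tray's inner floor, 4 mm above the worktop; axes as the tray. The floor is 142 (x) x 232 (y) mm.
- beaker: Bystander: clear beaker, 70 mm diameter, 93 mm high, behind the work. Origin under its centre.
- buffer: Bystander: small white screw-cap bottle, 58 mm diameter, 118 mm high, behind the work. Origin under its centre.
- pipette_tips: Bystander: box with a clear lid, 82 x 122 x 68 mm, behind the work. Origin under its centre.

How it is judged:
On the way, in this order (a step that is already met when the one before it is completed fails the run):
1. the hand nut is off the stud while the rotor is still on its seat (z of bar_nut in the frame of spinner above 0.13 m and z of rotor in the frame of spinner below 0.062 m and horizontal distance between rotor and spinner below 0.006 m), for 0.1 s.
2. the hand nut stands in the tray, let go (z of bar_nut in the frame of tray_in below 0.006 m and horizontal distance between bar_nut and tray_in below 0.13 m and angle between bar_nut's own z axis and vertical below 0.12 rad and contact force between bar_nut and the fingers below 0.1 N), for 0.2 s.
3. the rotor is lifted clear of the spindle (z of rotor in the frame of spinner above 0.125 m), for 0.1 s.
At the end, for the whole second after the job is handed in: The hand nut and the rotor both stand upright (nut within about 7 degrees, rotor within 3.5 degrees) on the tray's inner floor (undersides less than 6 mm above it, neither on the rim nor on the other part), let go and at rest (x of bar_nut in the frame of tray_in between -0.055 and 0.055 m and y of bar_nut in the frame of tray_in between -0.1 and 0.1 m and z of each of bar_nut, rotor in the frame of tray_in below 0.006 m and angle between bar_nut's own z axis and vertical below 0.12 rad and x of rotor in the frame of tray_in between -0.035 and 0.035 m and y of rotor in the frame of tray_in between -0.08 and 0.08 m and angle between rotor's own z axis and vertical below 0.06 rad and linear speed of each of rotor, bar_nut below 0.02 m/s); the robot touches nothing.
It fails at once if the beaker, the small bottle or the clear-lidded box is pushed more than 25 mm or tipped (distance of any of beaker, buffer, pipette_tips from where it was at the start of the episode above 0.025 m or angle between any of beaker, buffer, pipette_tips's own z axis and vertical above 0.4 rad).
It also fails if it takes over 72 s, if anything falls off the work surface, if the arm or the gripper's body presses on something with over 40 N, if the wrist force passes 120 N, or if a joint passes its speed limit or range.

ROBOT

A 7-joint arm with a two-finger parallel gripper is mounted at the origin on a cart in front of the work surface, level with it; the furniture and walls round the work are solid. World frame = base frame: x ahead of the robot, y to its left, z up, the work surface at z = 0. Lengths are in m, angles in rad, forces in N, time in s.
With the tool pointing down it reaches from about 0.35 to 0.775 m from the base axis. Payload 3.1 kg.
Tool frame: the origin (TCP) lies between the finger pads; the fingertips stand 14 mm ahead of it and the grasp point (between the pads) lies 5 mm behind it; z points along the fingers, y is the line along which they close (so a half turn about z gives the same grasp; the last joint's range is limited). The gripper opens to 85 mm and grips with 20 to 120 N. Pads are 22 mm wide; open, the fingers measure 114 mm over their backs; the gripper's body (76 mm by 85 mm) begins 54 mm behind the grasp point. The pads swing forward as they close: fully open they stand 13 mm farther back than shut.
Start: joints at [-1.171, 0.311, 0.014, 1.512, -0.004, 1.319, -0.027], TCP at [0.235, 0.497, 0.245] pointing down, gripper open.
Joint ranges: [-2.7, 2.7], [-0.3, 1.91], [-1.27, 1.3], [0.12, 2.57], [-1.44, 4.58], [0.2, 2.03], [-3.05, 3.05]. Speed limits (rad/s): [2.79, 2.79, 3.14, 3.14, 3.14, 3.14, 3.14].

INTERFACE

Orientations are given as a unit quaternion [x, y, z, w].
In Python, from plant import robot, vision gives the robot as it stands (robot), with the cameras (vision).
- The arm moves only by the tool shift_gripper, called after "Emit:" as name(argument=value, ...) on one line, values as JSON. Schema: {"type":"object","properties":{"plan":{"type":"array","items":{"type":"array","items":{"type":"number"},"minItems":4,"maxItems":4},"minItems":1,"maxItems":12},"finger_gap":{"type":"number"},"only":{"type":"string"},"quiet":{"type":"boolean"},"lines":{"type":"string"}},"required":["plan"],"additionalProperties":false}. plan is a list of rows, 1 to 12 of them, each of 4 numbers: dx, dy, dz in shares of 0.6 m (1.0 is 0.6 m), then a turn about the tool's z in a scale on which 1.0 is 2 pi rad; each row is the pose to reach, as a shift and turn from the pose commanded when the call began, along the tool's axes at that moment; what a row does not reach only later rows make up. A row lasts 1/12 s, in which the tool goes at most 0.0417 m and 0.125 rad, less where a joint would pass 70% of its speed; a pose out of reach is approached as far as the arm can. finger_gap is the finger opening in m, set as the call begins (left out keeps the last). The fingers move at their own pace and stop on an object; the grip force is fixed at half the most. Time passes only in rows, so rows that do not move let the fingers close. The tool returns the time, the measured TCP pose, the force, the opening and the grip force at its end. only (a regular expression) keeps the lines of the reply that match it, lines (a string "A,B") keeps lines A to B, and quiet returns only ok. A shift or turn number past 1, either way, is cut back to 1. Input that does not fit is refused with a message, and nothing moves.
- robot.get_obs(): the state, without advancing time (a new reading comes with each control period).
- vision.get_image(name): name is "scene" or "top" or "wrist"; returns a dict with "image" (480x640x3 uint8, red, green, blue), "intrinsics" (3x3 intrinsics, pixels), "R" (3x3) and "t" (3): a world point X has camera coordinates R X + t. Camera axes: x right, y down, z forward; pixel columns grow to the right and rows downward; lengths in m; the calibration is good to about 2 mm. A picture is of the moment at which its call begins. There is no depth.
- robot.job_done(): hands the job in; it is judged then, once.
The state is a dict: "time": time; "q": joint angles; "qd": joint speeds; "joint_torque": joint torques, N m; "ee_pos": TCP position; "eef_rot": TCP orientation; "contact_force": force on the tool from outside, world axes, zero at the start; "wrist_torque": the same for the moment, N m; "width": finger opening in m; "gripper_force": force on a finger pad.
Only numpy, scipy, OpenCV 4.12 (cv2) and the standard library are available. Lean on these libraries where they do the work, as an engineer would, in place of code of your own. Each camera call takes 0.05 s, during which the arm holds its last target. There are 200 camera calls.

## Working session

There is one attempt and no reset: what is moved stays moved. The work goes in short steps, Python scripts to look and compute and a tool call to move; the robot and the scene stay as the last step left them, time stands still between calls to the robot, and variables do not carry over. Pictures are saved under pics/ and viewed, at most 10 in all, crops included, and the job is handed in when it is done.

```bash
ls; mkdir -p pics; python3 - <<'E'
from plant import robot, vision
import cv2,pickle
o=robot.get_obs(); print(o['time'],o['ee_pos'],o['eef_rot'],o['width'])
for n in ['scene','top']:
    d=vision.get_image(n); cv2.imwrite(f'pics/{n}0.png',d['image'][:,:,::-1]); pickle.dump(d,open(f'pics/{n}0.pkl','wb'))
    print(n,d['intrinsics'].tolist(),(-d['R'].T@d['t']).round(3),d['R'].round(2).tolist())
E
```

```text
pics
plant.py
0.0 [0.23486832 0.49657443 0.24424437] [ 2.19078638e-01  9.75706528e-01 -1.12979313e-03 -2.11556504e-04] 0.08578258585470437
scene [[495.9884607180089, 0.0, 325.2807087787001], [0.0, 495.9884607180089, 237.54280564751411], [0.0, 0.0, 1.0]] [ 0.116 -0.326  0.775] [[0.68, -0.73, 0.02], [-0.54, -0.52, -0.67], [0.49, 0.45, -0.75]]
top [[504.6981183698402, 0.0, 320.9965864703427], [0.0, 504.6981183698402, 230.65770762294187], [0.0, 0.0, 1.0]] [0.465 0.078 0.954] [[0.02, -1.0, 0.02], [-0.99, -0.03, -0.12], [0.12, -0.01, -0.99]]
```

View pics/scene0.png

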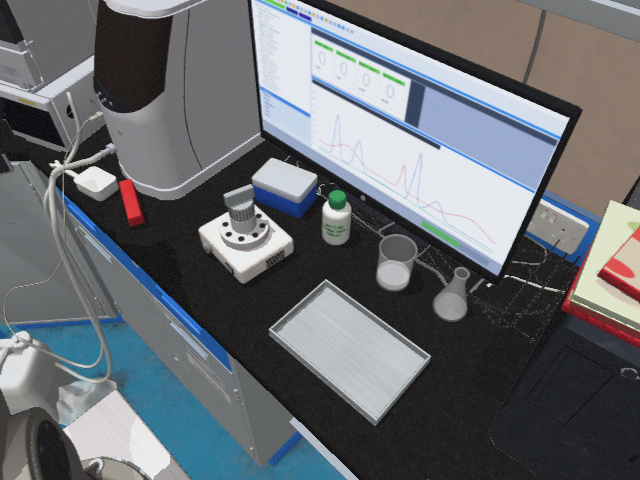

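View pics/top0.png

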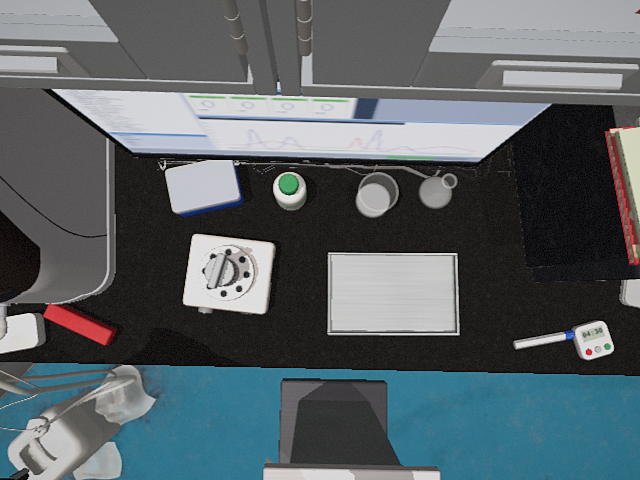

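The scene view shows the spinner at about (247,240) with the nut bar at (238,197), and the tray with corners near (270,332), (325,281), (430,357) and (376,420). In the top view the spinner spans (184..275, 234..314), the bar runs from (207,287) to (222,255), and the tray is (328..459, 253..335).

```bash
python3 - <<'E'
import cv2,numpy as np
a=cv2.imread('pics/scene0.png')[175:285,195:300]; b=cv2.imread('pics/top0.png')[225:320,178:283]
f=lambda i:cv2.resize(i,(400,int(i.shape[0]*400/105)),interpolation=cv2.INTER_CUBIC)
a,b=f(a),f(b); h=max(a.shape[0],b.shape[0]); c=np.zeros((h,800,3),np.uint8); c[:a.shape[0],:400]=a; c[:b.shape[0],400:]=b
cv2.imwrite('pics/crop1.png',c)
E
```

```text
(no output)
```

View pics/crop1.png

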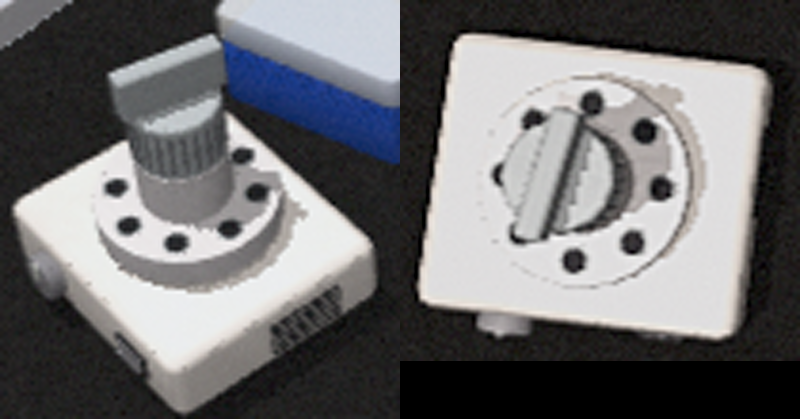

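Crop (scale 3.81). The bar's top-face centre is at (238.6,192.1) in scene and (216.3,270.4) in top. The centre of the rotor's hole ring is at (243.8,224.9) in scene and (225.8,272.5) in top.

```bash
cat > h.py <<'E'
import pickle,numpy as np,cv2
from scipy.spatial.transform import Rotation as Ro
D={n:pickle.load(open(f'pics/{n}0.pkl','rb')) for n in('scene','top')}
def P(d): return d['intrinsics']@np.c_[d['R'],d['t']]
def tri(d1,p1,d2,p2):
    X=cv2.triangulatePoints(P(d1),P(d2),np.array(p1,float).reshape(2,1),np.array(p2,float).reshape(2,1))[:,0]; return X[:3]/X[3]
def plane(d,p,z):
    r=d['R'].T@np.linalg.inv(d['intrinsics'])@[*p,1]; c=-d['R'].T@d['t']; return c+r*(z-c[2])/r[2]
def proj(d,X):
    p=P(d)@[*X,1]; return p[:2]/p[2]
E
python3 - <<'E'
from h import *
s,t=D['scene'],D['top']
print('bar',tri(s,(238.6,192.1),t,(216.3,270.4)),'ring',tri(s,(243.8,224.9),t,(225.8,272.5)))
a,b=plane(t,(221.3,253.6),.164),plane(t,(211.3,287.2),.164);print('bar ends',a,b,'ang',np.degrees(np.arctan2(*(a-b)[1::-1])))
f=lambda x,y:(178+(x-400)/3.81,225+y/3.81)
c=[plane(t,f(*p),.05) for p in((455,35),(768,70),(738,338),(420,303))];print('spinner',np.mean(c,0),[np.degrees(np.arctan2(*(c[i]-c[j])[1::-1])) for i,j in((0,3),(1,2))],np.degrees(np.arctan2(*(c[3]-c[2])[1::-1]))-90)
sc=[(270,332),(325,281),(430,357),(376,421)];tc=[(328,335),(328,253),(459,254),(459,335)]
# order: scene pts -> near-left, far-left, far-right, near-right
c=[tri(s,p,t,q) for p,q in zip(sc,tc)];print('tray',np.round(c,3),np.mean(c,0))
c=[plane(t,q,.022) for q in tc];print(np.round(c,3),np.mean(c,0))
print('buffer',plane(t,(291,183),.118),'box',plane(t,(204,186),.068),'beaker',plane(t,(377,185),.093))
from plant import robot, vision
print(Ro.from_quat(robot.get_obs()['eef_rot']).as_matrix().round(3))
E
```

```text
bar [0.49586169 0.23035814 0.15712188] ring [0.49601265 0.23026143 0.07035189]
bar ends [0.52152782 0.22293694 0.164     ] [0.46894661 0.2358502  0.164     ] ang -13.79802272375548
spinner [0.49427004 0.22793823 0.05      ] [np.float64(-4.1936192337361184), np.float64(-4.288764719036663)] -4.809069358002233
tray [[ 0.389  0.047  0.013]
 [ 0.539  0.052  0.014]
 [ 0.541 -0.19   0.024]
 [ 0.394 -0.191  0.021]] [ 0.46580925 -0.07024739  0.01786139]
[[ 0.389  0.049  0.022]
 [ 0.538  0.052  0.022]
 [ 0.542 -0.191  0.022]
 [ 0.394 -0.19   0.022]] [ 0.46588621 -0.07020193  0.022     ]
buffer [0.64713436 0.11997385 0.118     ] box [0.64817051 0.27719894 0.068     ] beaker [ 0.65327317 -0.02849966  0.093     ]
[[-0.904  0.427 -0.001]
 [ 0.427  0.904 -0.002]
 [-0.    -0.002 -1.   ]]
```

Units first: shifts go in shares of 0.6 m and turns go in shares of 2 pi rad. So -0.349 m is -0.5817, -0.129 m is -0.215, -0.197 rad is -0.0314.

Emit:
shift_gripper(plan=[[-0.0583,-0.0217,0,-0.0032],[-0.1167,-0.0433,0,-0.0064],[-0.175,-0.065,0,-0.0095],[-0.2333,-0.0867,0,-0.0127],[-0.2917,-0.1083,0,-0.0159],[-0.35,-0.13,0,-0.0191],[-0.4083,-0.15,0,-0.0223],[-0.4667,-0.1717,0,-0.0255],[-0.525,-0.1933,0,-0.0286],[-0.5817,-0.215,0,-0.0314],[-0.5817,-0.215,0,-0.0314],[-0.5817,-0.215,0,-0.0314]], finger_gap=0.085)

```text
time: 1.1
ee_pos: [0.497, 0.228, 0.2447]
eef_rot: [0.126, 0.992, -0.001, -0.0]
contact_force: [-0.7, 0.3, 0.6]
width: 0.0849
gripper_force: 0.0
```

```bash
python3 - <<'E'
from h import *
from plant import robot, vision
o=robot.get_obs(); print(o['ee_pos'],o['q'].round(2) if hasattr(o['q'],'round') else o['q']); print(Ro.from_quat(o['eef_rot']).as_matrix().round(4).tolist())
d=vision.get_image('wrist'); pickle.dump(d,open('pics/w1.pkl','wb')); cv2.imwrite('pics/w1.png',d['image'][:,:,::-1])
for X in [(.496,.2303,.164),(.496,.2303,.072),(.496,.2303,.05)]: print(proj(d,X))
print((-d['R'].T@d['t']).round(3))
E
```

```text
[0.496993   0.22803388 0.24466187] [-0.62  0.31  0.21  1.53 -0.06  1.32  0.91]
[[-0.9685, 0.2491, -0.0005], [0.2491, 0.9685, -0.0018], [0.0, -0.0019, -1.0]]
[323.04927966 253.00814874]
[321.43687219 214.27890387]
[321.17909015 208.08710448]
[0.429 0.244 0.374]
```

View pics/w1.png

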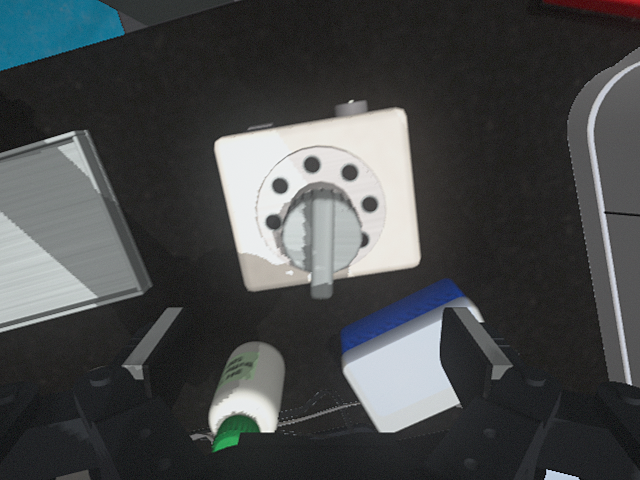

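The ring centre is at about (321.7,213) and the prediction was (321.4,214.3). The bar runs vertically through about x=322 with its far end at (321,298). So the axis is (0.496,0.2303) and the tool is aligned with the bar.

Converted, 0.055 m is 0.0917, 0.04 m is 0.0667.

Emit:
shift_gripper(plan=[[0,0,0.0333,0],[0,0,0.0667,0],[0,0,0.0917,0],[0,0,0.0917,0],[0,0,0.0917,0],[0,0,0.0917,0]])

```text
time: 1.65
ee_pos: [0.4953, 0.2329, 0.1913]
eef_rot: [0.121, 0.993, 0.001, 0.0]
contact_force: [-0.1, -0.2, -0.0]
width: 0.0848
gripper_force: 0.0
```

```bash
python3 - <<'E'
from h import *
from plant import robot, vision
o=robot.get_obs(); R=Ro.from_quat(o['eef_rot']).as_matrix(); print(o['ee_pos'],R.T@(np.array([.496,.2303,.154])-o['ee_pos']),R[:,1])
E
```

```text
[0.49534092 0.23287107 0.19125386] [-0.0012293  -0.00239113  0.03725139] [0.24021469 0.97071872 0.00144034]
```

Converted, 0.036 m is 0.06, -0.0015 m is -0.0025.

Emit:
shift_gripper(plan=[[-0.0017,-0.0025,0.02,0],[-0.0017,-0.0025,0.04,0],[-0.0017,-0.0025,0.06,0],[-0.0017,-0.0025,0.06,0],[-0.0017,-0.0025,0.06,0]])

```text
time: 2.07
ee_pos: [0.4962, 0.2303, 0.1551]
eef_rot: [0.122, 0.993, 0.0, 0.0]
contact_force: [-0.1, -0.4, 1.1]
width: 0.0848
gripper_force: 0.0
```

Emit:
shift_gripper(plan=[[0,0,0,0],[0,0,0,0],[0,0,0,0],[0,0,0,0],[0,0,0,0],[0,0,0,0],[0,0,0,0],[0,0,0,0]], finger_gap=0.0)

```text
time: 2.73
ee_pos: [0.4963, 0.23, 0.1546]
eef_rot: [0.122, 0.993, 0.0, 0.0]
contact_force: [-0.2, 0.5, 1.3]
width: 0.0108
gripper_force: 58.9
```

```bash
python3 - <<'E'
from h import *
from plant import robot, vision
d=vision.get_image('wrist'); cv2.imwrite('pics/w2.png',d['image'][:,:,::-1])
E
```

```text
(no output)
```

View pics/w2.png

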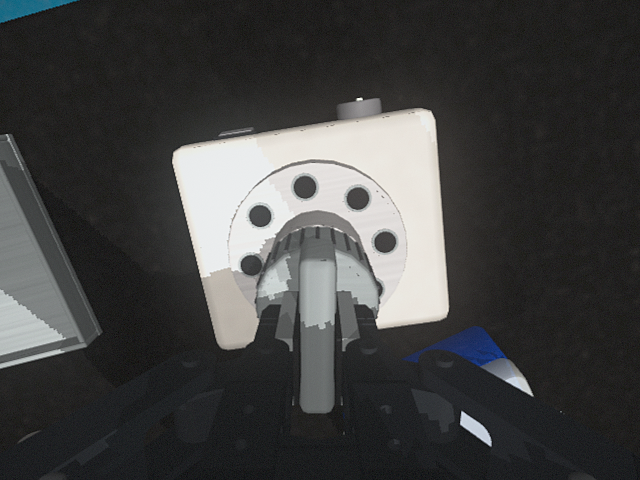

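The bar, at about (318,330), is squarely between the pads. Now I'll turn it clockwise, which is + about the tool's z.

Converted, 0.8 rad is 0.1273.

Emit:
shift_gripper(plan=[[0,0,0,0.0127],[0,0,0,0.0255],[0,0,0,0.0382],[0,0,0,0.0509],[0,0,0,0.0637],[0,0,0,0.0764],[0,0,0,0.0891],[0,0,0,0.1019],[0,0,0,0.1146],[0,0,0,0.1273],[0,0,0,0.1273]])

```text
time: 3.7
ee_pos: [0.4964, 0.2295, 0.1546]
eef_rot: [0.5, 0.866, 0.0, 0.0]
contact_force: [0.6, 0.2, 2.5]
width: 0.0104
gripper_force: 59.1
```

Emit:
shift_gripper(plan=[[0,0,0,0.0127],[0,0,0,0.0255],[0,0,0,0.0382],[0,0,0,0.0509],[0,0,0,0.0637],[0,0,0,0.0764],[0,0,0,0.0891],[0,0,0,0.1019],[0,0,0,0.1146],[0,0,0,0.1241],[0,0,0,0.1241],[0,0,0,0.1241]])

```text
time: 4.7
ee_pos: [0.4957, 0.2295, 0.1546]
eef_rot: [0.79, 0.613, -0.0, -0.0]
contact_force: [-2.2, -1.0, 5.2]
width: 0.0111
gripper_force: 59.5
```

```bash
python3 - <<'E'
from h import *
from plant import robot, vision
o=robot.get_obs();R=Ro.from_quat(o['eef_rot']).as_matrix();print(o['q'].round(2),np.degrees(np.arctan2(R[1,1],R[0,1])),o['wrist_torque'])
d=vision.get_image('wrist'); cv2.imwrite('pics/w3.png',d['image'][:,:,::-1])
E
```

```text
[-0.84  0.4   0.51  1.67 -0.21  1.12 -0.53] -14.409476911740445 [-0.23873569  0.54130261 -0.10144998]
```

View pics/w3.png

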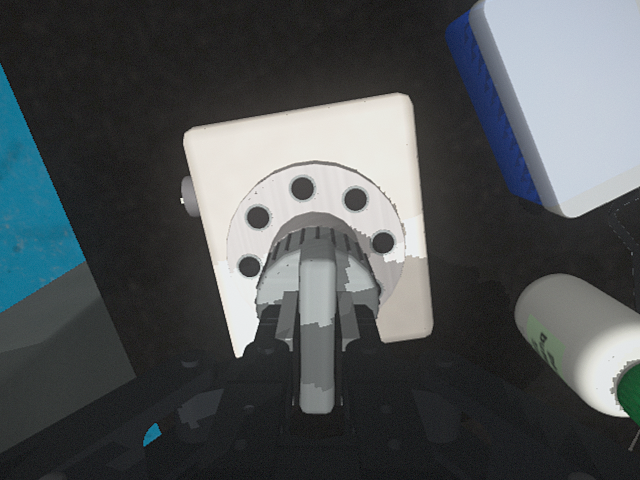

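The nut turned with the gripper (bar at about (318,330), housing rotated 90° in view). Next I'll lift gently.

Converted, -0.015 m is -0.025, -0.01 m is -0.0167.

Emit:
shift_gripper(plan=[[0,0,-0.0083,0],[0,0,-0.0167,0],[0,0,-0.025,0],[0,0,-0.025,0]])

```text
time: 5.08
ee_pos: [0.4967, 0.2299, 0.1701]
eef_rot: [0.791, 0.612, 0.001, 0.0]
contact_force: [0.1, -0.5, -2.4]
width: 0.0107
gripper_force: 58.5
```

Converted, -0.06 m is -0.1, -0.045 m is -0.075.

Emit:
shift_gripper(plan=[[0,0,-0.025,0],[0,0,-0.05,0],[0,0,-0.075,0],[0,0,-0.1,0],[0,0,-0.1,0]])

```text
time: 5.5
ee_pos: [0.4981, 0.2303, 0.2323]
eef_rot: [0.791, 0.612, 0.003, 0.001]
contact_force: [0.1, 0.1, -2.6]
width: 0.0108
gripper_force: 58.9
```

Emit:
shift_gripper(plan=[[-0.0583,0.01,0,0],[-0.1167,0.02,0,0],[-0.175,0.03,0,0],[-0.2333,0.04,0,0],[-0.2917,0.05,0,0],[-0.35,0.0617,0,0],[-0.4083,0.0717,0,0],[-0.4667,0.0817,0,0],[-0.525,0.0917,0,0],[-0.5833,0.1033,0,0],[-0.625,0.11,0,0],[-0.625,0.11,0,0]])

```text
time: 6.5
ee_pos: [0.4633, -0.1583, 0.2291]
eef_rot: [0.795, 0.607, -0.002, 0.002]
contact_force: [0.4, -1.5, -2.9]
width: 0.0108
gripper_force: 58.9
```

```bash
python3 - <<'E'
from h import *
from plant import robot, vision
d=vision.get_image('scene'); cv2.imwrite('pics/s2.png',d['image'][:,:,::-1])
o=robot.get_obs();print(o['ee_pos'],o['q'].round(2),Ro.from_quat(o['eef_rot']).as_matrix().round(3).tolist())
E
```

```text
[ 0.46416739 -0.15414999  0.22877133] [-0.34  0.23  0.75  1.72 -0.17  1.25  0.19] [[0.259, 0.966, -0.001], [0.966, -0.259, -0.002], [-0.002, -0.0, -1.0]]
```

View pics/s2.png

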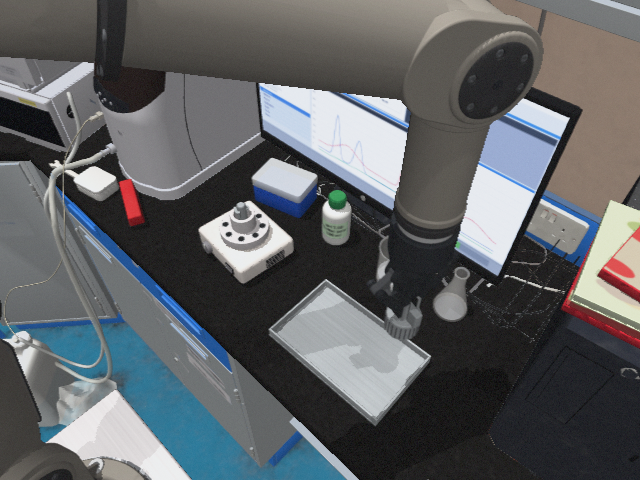

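The rotor is still on its seat at (244,232), and the nut hangs at (403,322) over the far end of the tray. Next I'll lower it.

Converted, 0.168 m is 0.28, 0.165 m is 0.275.

Emit:
shift_gripper(plan=[[0,0,0.0333,0],[0,0,0.075,0],[0,0,0.125,0],[0,0,0.175,0],[0,0,0.2167,0],[0,0,0.25,0],[0,0,0.2667,0],[0,0,0.275,0],[0,0,0.28,0],[0,0,0.28,0],[0,0,0.28,0],[0,0,0.28,0]])

```text
time: 7.55
ee_pos: [0.4669, -0.1501, 0.0625]
eef_rot: [0.791, 0.612, 0.001, 0.001]
contact_force: [0.8, -0.6, -2.0]
width: 0.011
gripper_force: 58.7
```

Converted, 0.006 m is 0.01, 0.004 m is 0.0067.

Emit:
shift_gripper(plan=[[0,0,0.0033,0],[0,0,0.0067,0],[0,0,0.01,0],[0,0,0.01,0],[0,0,0.01,0]])

```text
time: 7.97
ee_pos: [0.4656, -0.1498, 0.0551]
eef_rot: [0.791, 0.612, -0.0, -0.0]
contact_force: [-0.4, -0.0, -3.0]
width: 0.0107
gripper_force: 58.8
```

Emit:
shift_gripper(plan=[[0,0,0.0017,0],[0,0,0.0033,0],[0,0,0.0033,0]])

```text
time: 8.22
ee_pos: [0.466, -0.15, 0.0546]
eef_rot: [0.791, 0.612, 0.0, -0.0]
contact_force: [-3.3, 1.6, 8.2]
width: 0.0104
gripper_force: 60.4
```

Emit:
shift_gripper(plan=[[0,0,0,0],[0,0,0,0],[0,0,0,0],[0,0,0,0],[0,0,0,0]], finger_gap=0.05)

```text
time: 8.63
ee_pos: [0.4659, -0.1499, 0.0533]
eef_rot: [0.791, 0.612, 0.0, 0.0]
contact_force: [0.2, -0.2, -0.0]
width: 0.0501
gripper_force: 0.0
```

Emit:
shift_gripper(plan=[[0,0,-0.0167,0],[0,0,-0.05,0],[0,0,-0.1,0],[0,0,-0.15,0],[0,0,-0.2,0],[0,0,-0.25,0],[0,0,-0.3,0],[0,0,-0.3,0],[0,0,-0.3,0]])

```text
time: 9.38
ee_pos: [0.467, -0.1505, 0.2357]
eef_rot: [0.791, 0.612, 0.002, 0.002]
contact_force: [-0.8, -0.4, 0.1]
width: 0.0504
gripper_force: 0.0
```

Emit:
shift_gripper(plan=[[0.0583,-0.01,0,0],[0.1167,-0.02,0,0],[0.175,-0.03,0,0],[0.2333,-0.04,0,0],[0.2917,-0.05,0,0],[0.35,-0.0617,0,0],[0.4083,-0.0717,0,0],[0.4667,-0.0817,0,0],[0.525,-0.0917,0,0],[0.5833,-0.1033,0,0],[0.6258,-0.11,0,0],[0.6258,-0.11,0,0]], finger_gap=0.085)

```text
time: 10.38
ee_pos: [0.4937, 0.2385, 0.2309]
eef_rot: [0.787, 0.616, -0.001, -0.002]
contact_force: [-0.5, 0.2, 0.3]
width: 0.0854
gripper_force: 0.0
```

Emit:
shift_gripper(plan=[[0,0,0,0],[0,0,0,0],[0,0,0,0]])

```text
time: 10.63
ee_pos: [0.4962, 0.2279, 0.2328]
eef_rot: [0.792, 0.611, -0.001, 0.0]
contact_force: [1.2, 0.6, -1.0]
width: 0.0848
gripper_force: 0.0
```

```bash
python3 - <<'E'
from h import *
from plant import robot, vision
d=vision.get_image('scene'); cv2.imwrite('pics/s3.png',cv2.resize(d['image'][170:420,180:460,::-1],None,fx=2.4,fy=2.4))
d=vision.get_image('wrist'); cv2.imwrite('pics/w4.png',d['image'][:,:,::-1])
o=robot.get_obs(); R=Ro.from_quat(o['eef_rot']).as_matrix(); print(o['ee_pos'],R.T@(np.array([.496,.2303,.089])-o['ee_pos']),R[:,1])
for z in(.128,.104,.072):print(proj(d,(.496,.2303,z)))
E
```

```text
[0.49643024 0.22821028 0.23328515] [ 0.00199038 -0.00093733  0.14428416] [ 9.67114340e-01 -2.54341992e-01 -7.11180292e-05]
[314.58391877 237.65290841]
[314.80624548 227.25983746]
[315.04912556 215.9059617 ]
```

View pics/s3.png

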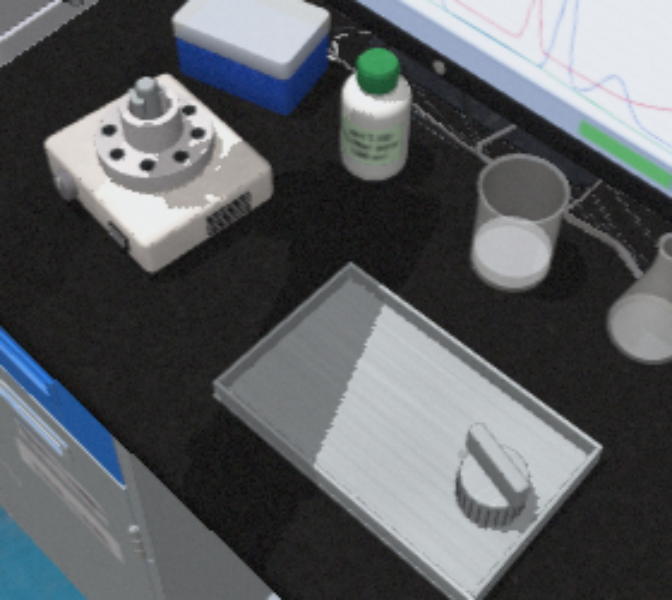

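View pics/w4.png

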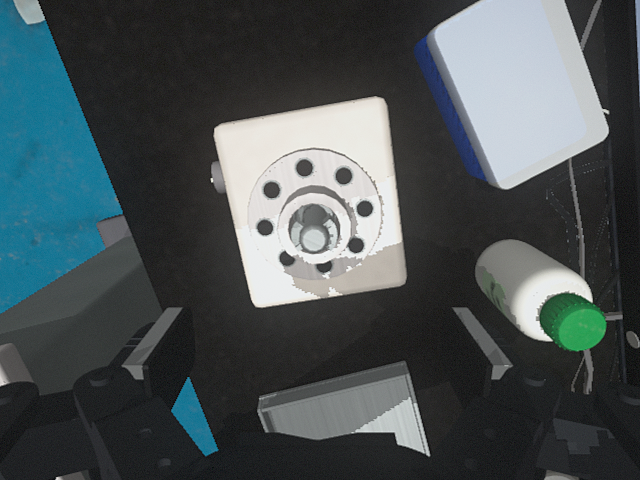

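The nut stands upright in the tray at (493,483). In the wrist view the stud top is at (313.5,238), against a prediction of (314.6,237.7). Now down onto the hub.

Emit:
shift_gripper(plan=[[0.0017,-0.0008,0.0333,0],[0.0017,-0.0008,0.075,0],[0.0017,-0.0008,0.1167,0],[0.0017,-0.0008,0.1583,0],[0.0017,-0.0008,0.1917,0],[0.0017,-0.0008,0.2167,0],[0.0017,-0.0008,0.23,0],[0.0017,-0.0008,0.2383,0],[0.0017,-0.0008,0.2383,0],[0.0017,-0.0008,0.2383,0]])

```text
time: 11.57
ee_pos: [0.4967, 0.2312, 0.0911]
eef_rot: [0.791, 0.612, 0.001, 0.0]
contact_force: [-0.5, 0.7, -0.3]
width: 0.0849
gripper_force: 0.0
```

Emit:
shift_gripper(plan=[[0,0,0,0],[0,0,0,0],[0,0,0,0],[0,0,0,0],[0,0,0,0],[0,0,0,0]], finger_gap=0.03)

```text
time: 12.07
ee_pos: [0.4961, 0.2319, 0.0916]
eef_rot: [0.791, 0.612, 0.001, -0.0]
contact_force: [-2.0, -0.5, 6.0]
width: 0.0465
gripper_force: 61.0
```

Converted, -0.02 m is -0.0333, -0.015 m is -0.025.

Emit:
shift_gripper(plan=[[0,0,-0.0083,0],[0,0,-0.0167,0],[0,0,-0.025,0],[0,0,-0.0333,0],[0,0,-0.0333,0]])

```text
time: 12.48
ee_pos: [0.4967, 0.2315, 0.1113]
eef_rot: [0.791, 0.612, 0.001, 0.0]
contact_force: [-0.3, 0.5, -4.7]
width: 0.0462
gripper_force: 62.4
```

Emit:
shift_gripper(plan=[[0,0,-0.025,0],[0,0,-0.05,0],[0,0,-0.075,0],[0,0,-0.1,0],[0,0,-0.125,0],[0,0,-0.1417,0],[0,0,-0.1417,0],[0,0,-0.1417,0]])

```text
time: 13.15
ee_pos: [0.4961, 0.2313, 0.1954]
eef_rot: [0.791, 0.612, 0.0, 0.0]
contact_force: [-0.2, -0.3, -4.7]
width: 0.046
gripper_force: 63.2
```

```bash
python3 - <<'E'
from h import *
from plant import robot, vision
o=robot.get_obs(); R=Ro.from_quat(o['eef_rot']).as_matrix(); print(o['ee_pos'],R.T@(np.array([.465,-.025,.195])-o['ee_pos']),o['contact_force'])
E
```

```text
[0.49612361 0.23127746 0.19536602] [-2.55876043e-01  3.42686126e-02  2.53832676e-04] [-0.24239452 -0.26137712 -4.72108034]
```

Converted, -0.256 m is -0.4267, -0.105 m is -0.175.

Emit:
shift_gripper(plan=[[-0.0333,0.005,0,0],[-0.075,0.01,0,0],[-0.125,0.0167,0,0],[-0.175,0.0233,0,0],[-0.225,0.03,0,0],[-0.275,0.0367,0,0],[-0.325,0.0433,0,0],[-0.3667,0.05,0,0],[-0.4,0.0533,0,0],[-0.4267,0.0567,0,0],[-0.4267,0.0567,0,0],[-0.4267,0.0567,0,0]])

```text
time: 14.15
ee_pos: [0.4635, -0.026, 0.1943]
eef_rot: [0.792, 0.611, -0.001, -0.001]
contact_force: [0.2, 0.6, -5.7]
width: 0.0462
gripper_force: 63.2
```

Emit:
shift_gripper(plan=[[0,0,0.0333,0],[0,0,0.075,0],[0,0,0.1167,0],[0,0,0.1583,0],[0,0,0.2,0],[0,0,0.225,0],[0,0,0.2417,0],[0,0,0.2467,0],[0,0,0.2467,0],[0,0,0.2467,0],[0,0,0.2467,0]])

```text
time: 15.07
ee_pos: [0.4659, -0.0249, 0.0484]
eef_rot: [0.791, 0.612, 0.001, 0.001]
contact_force: [0.7, -0.0, -5.6]
width: 0.0468
gripper_force: 63.2
```

Converted, 0.005 m is 0.0083, 0.004 m is 0.0067.

Emit:
shift_gripper(plan=[[0,0,0.0033,0],[0,0,0.0067,0],[0,0,0.0083,0],[0,0,0.0083,0],[0,0,0.0083,0]])

```text
time: 15.48
ee_pos: [0.4645, -0.025, 0.0423]
eef_rot: [0.791, 0.612, 0.0, -0.0]
contact_force: [0.1, -0.5, -4.8]
width: 0.0465
gripper_force: 63.2
```

Emit:
shift_gripper(plan=[[0,0,0.0017,0],[0,0,0.0025,0],[0,0,0.0025,0],[0,0,0.0025,0]])

```text
time: 15.82
ee_pos: [0.4648, -0.0251, 0.0416]
eef_rot: [0.791, 0.612, 0.0, -0.0]
contact_force: [-2.4, 0.5, 5.3]
width: 0.0465
gripper_force: 64.3
```

Contact with the floor, so I'll release and retreat.

Emit:
shift_gripper(plan=[[0,0,0,0],[0,0,0,0],[0,0,0,0],[0,0,0,0],[0,0,0,0],[0,0,0,0]], finger_gap=0.075)

```text
time: 16.32
ee_pos: [0.4647, -0.025, 0.0408]
eef_rot: [0.791, 0.612, 0.0, 0.0]
contact_force: [0.3, -0.4, 1.5]
width: 0.0754
gripper_force: 0.0
```

Emit:
shift_gripper(plan=[[0,0,-0.0167,0],[0,0,-0.05,0],[0,0,-0.1,0],[0,0,-0.15,0],[0,0,-0.2,0],[0,0,-0.25,0],[0,0,-0.3,0],[0,0,-0.3,0],[0,0,-0.3,0]])

```text
time: 17.07
ee_pos: [0.466, -0.0253, 0.2232]
eef_rot: [0.791, 0.612, 0.002, 0.001]
contact_force: [-0.0, 0.1, -0.2]
width: 0.0746
gripper_force: 0.0
```

Emit:
shift_gripper(plan=[[0.0583,0,0,0],[0.1167,0,0,0],[0.175,0,0,0],[0.2333,0,0,0],[0.2833,0,0,0],[0.2833,0,0,0],[0.2833,0,0,0],[0.2833,0,0,0]])

```text
time: 17.73
ee_pos: [0.5065, 0.1383, 0.2197]
eef_rot: [0.791, 0.612, -0.002, 0.0]
contact_force: [-0.1, -0.6, 0.4]
width: 0.0745
gripper_force: 0.0
```

```bash
python3 - <<'E'
from h import *
from plant import robot, vision
d=vision.get_image('scene'); cv2.imwrite('pics/s4.png',cv2.resize(d['image'][170:420,180:460,::-1],None,fx=2.4,fy=2.4))
E
```

```text
(no output)
```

View pics/s4.png

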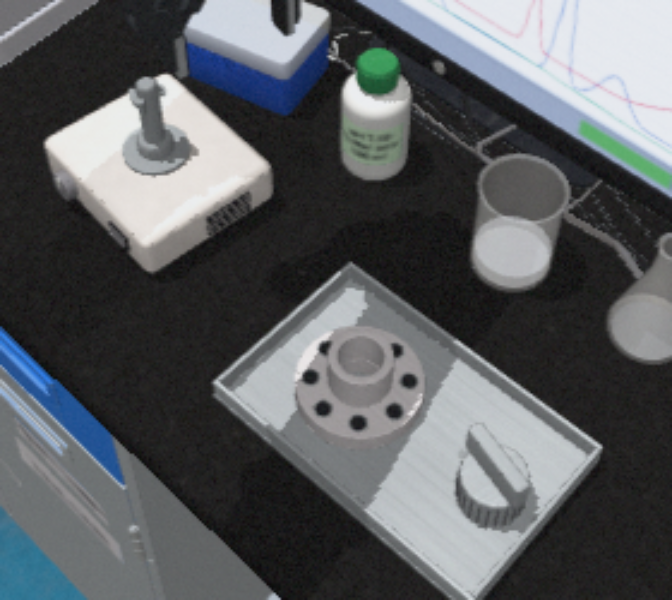

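The rotor at (360,390) and the nut at (493,480) both stand flat in the tray. The beaker, bottle and box are where they started, and the arm is clear.

```bash
python3 -c "
from plant import robot, vision
print(robot.job_done())"
```

```text
the job is handed in; nothing more can be done
None
```

The nut and the rotor both stand upright side by side on the tray floor, everything else is where it was, and I handed the job in at about 18 s; no verdict was printed.

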